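# Clear the tape off the spring gauge and hold its draw rod at the set length

### The job

Somebody has parked a roll of tape on the upright pull post of the spring gauge: lift it off over the top of the post and lay it flat on the open bench, clear of the gauge. Then pull the sprung draw rod out by its post until the notch in its index plate stands opposite the tip of the pointer, and finish while still holding it steadily there, as the spring draws it back as soon as it is let go. Leave the pointer where it is set and do not disturb the beaker, the vial or the timer.

Things in the scene. Friction and masses are not known exactly. Their poses are not given: they have to be found in the camera images.
- stand: Spring gauge, fixed to the bench: dark base plate 260 x 76 x 12 mm; on its x < 0 half an 18 mm aluminium tube in two grey blocks, up to 46 mm high. Origin: on the bench under the plate, which reaches 130 mm either way in x, -42 to +34 mm in y. +x (roughly to the robot's right, varies) runs level along the tube; the draw rod pulls out in +x. A low scale bar with the pointer is on the -y side.
- draw_rod (a joint): Pull-out of the sprung draw rod along the stand's +x, m: 0 fully in (start), stop at 0.095. The spring pulls back with 3 N at 0, plus 0.9 N per cm (7 to 11 N at the mark); little friction. The rod ends in an aluminium carriage 36 x 24 mm bearing a steel shoulder disc, 34 mm across, its top 50 mm above the bench, with the pull post on it.
- post_top (a point): Top centre of the upright round steel pull post, 106 mm above the bench; moves with the draw rod. Post 12 mm in diameter, the top 8 mm a head of 15 mm; it stands on the shoulder disc, 56 mm below this point. Once bare it can be gripped from above at any yaw; all else on the gauge stays within 50 mm of the bench.
- notch (a point): Middle of the 10 mm wide notch in the edge of the carriage's 4 mm thick index plate, on the stand's -y side, 32 mm above the bench; moves with the draw rod, at the same stand x as the post's axis.
- pointer (a joint): Setting of the pointer rider along the scale bar, m, 0 to 0.035 in the stand's +x. Stiff friction holds it; it must stay as set. The notch is opposite the pointer when joint draw_rod = 0.045 + joint pointer.
- pointer_tip (a point): Tip of the 3 mm wide steel pointer on the black rider (16 mm long), 32 mm above the bench, pointing in the stand's +y at the path of the notch, which passes without contact. Its frame's x is the stand's x. The mark is met when the notch has the same stand x as this tip.
- tape: Roll of tape on a card core, 56 mm across, 25 mm tall, 26 mm hole, about 50 g. Origin: centre of its underside, z along its axis. At the start it lies flat on the shoulder disc, underside 50 mm above the bench, loosely round the post, whose top 31 mm stick out above it; it must rise 56 mm to come free.
- beaker: Bystander: glass beaker, 50 mm across, 58 mm tall, behind the gauge; origin at the centre of its underside.
- vial: Bystander: glass vial with a black cap, 27 mm across, 56 mm tall, behind the gauge; origin at the centre of its underside.
- timer: Bystander: flat bench timer with keys, 62 x 62 x 19 mm, to the left of the gauge; origin at the centre of its underside.
There are look-alikes about, which are no part of the job. What is shaped like the tape but green or turquoise is not meant.

How it is judged:
By the outcome, as a careful person would: the job done as asked, in the order asked, and still so for the second after the job is handed in, while the arm keeps its last pose, push and grip.
It also fails if it takes over 54 s, if anything falls off the work surface, if the arm or the gripper's body presses on something with over 40 N, if the wrist force passes 120 N, or if a joint passes its speed limit or range.

### The arm

A 6-joint arm with a two-finger parallel gripper is mounted at the origin on a cart in front of the work surface, level with it; the furniture and walls round the work are solid. World frame = base frame: x ahead of the robot, y to its left, z up, the work surface at z = 0. Lengths are in m, angles in degrees, forces in N, time in s.
With the tool pointing down it reaches from about 0.35 to 0.875 m from the base axis. Payload 4.2 kg.
Tool frame: the origin (TCP) lies at the very end of the fingers, on their centre line; the grasp point (between the pads) lies 19 mm behind it; z points along the fingers, y is the line along which they close (so a half turn about z gives the same grasp; the last joint's range is limited). The gripper opens to 87 mm and grips with 3 to 60 N. Pads are 19 mm wide; open, the fingers measure 117 mm over their backs; the gripper's body (75 mm by 190 mm) begins 51 mm behind the grasp point.
Start: joints at [14.817, 22.042, 0.453, 0, -68.411, -14.817], TCP at [0.625, 0, 0.223] pointing down, gripper open.
Joint ranges: [-179.83, 179.83], [-69.29, 118.12], [-61.27, 80.66], [-181.25, 117.63], [-171.15, -9.14], [-177.46, 177.46]. Speed limits (degrees/s): [159.86, 159.86, 180, 180, 180, 180].

### API

Orientations are given as a 3x3 rotation matrix whose columns are the frame's x, y, z axes.
In Python, from station import monitor, cams, ticket gives the robot as it stands.
- The arm moves only by the tool drive_tool, never from a script. Its argument "moves" is a list of rows, each an object with "delta_pos": the shift along the tool's x, y, z in mm, a list of three; "turn": the turn about the tool's z in rad; "claw": the opening, from 0 (shut) to 1 (fully open). A call has 1 to 12 rows; each row shifts and turns the commanded pose from where the row before left it, along the tool's axes as they then stand; what a row does not reach is not made up. A row lasts 1/8 s, in which the tool goes at most 62.5 mm and 10.7 degrees, less where a joint would pass 70% of its speed; a pose out of reach is approached as far as the arm can. A call is refused whole if a number of a shift passes 62.5 or a number of a turn 0.188, either way. A call with a gripper value outside its range is refused whole. The fingers move at their own pace and stop on an object; the grip force is fixed at half the most. Time passes only in rows, so rows that do not move let the fingers close. It gives the time, the measured TCP pose, the force, the opening and the grip force at its end, in the units of the state.
- monitor.sense(): the state, without advancing time (a new reading comes with each control period).
- cams.capture(name): name is "scene" or "side" or "wrist"; returns a dict with "color" (400x640x3 uint8, red, green, blue), "range_z" (400x640 float32, m along the optical axis (not along the pixel's ray), 0 where there is no reading), "vertical_fov" (degrees; the focal length in pixels is half the picture's height over the tangent of half this angle, whatever the lens; pixels are square), "cx", "cy" (the principal point, pixels), "extrinsics" (4x4, takes a point from camera to world coordinates). Camera axes: x right, y down, z forward; pixel columns grow to the right and rows downward; lengths in m; the calibration is good to about 2 mm. A picture is of the moment at which its call begins.
- ticket.finish_job(): hands the job in; it is judged then, once.
The state is a dict: "time_s": time; "joints": joint angles; "joint_velocities": joint speeds; "effort": joint torques, N m; "tcp_pos": TCP position; "ee_rot": TCP orientation; "wrist_force": force on the tool from outside, world axes, zero at the start; "moment": the same for the moment, N m; "gripper_width": opening from 0.0 (shut) to 1.0 (fully open); "gripper_force": force on a finger pad.
Only numpy, scipy, OpenCV 4.12 (cv2) and the standard library are available. Lean on these libraries where they do the work, as an engineer would, in place of code of your own. Each camera call takes 0.05 s, during which the arm holds its last target. There are 200 camera calls.

## Working session

There is one attempt and no reset: what is moved stays moved. The work goes in short steps, Python scripts to look and compute and a tool call to move; the robot and the scene stay as the last step left them, time stands still between calls to the robot, and variables do not carry over. Pictures are saved under pics/ and viewed, at most 10 in all, crops included, and the job is handed in when it is done.

Besides the shell and the picture viewer there is one more tool, called after ">>>" as name([rows], argument=value, ...), one row to a line, values as JSON. drive_tool: Moves the arm, as the interface text tells. Its arguments: {"type":"object","properties":{"moves":{"type":"array","items":{"type":"object","properties":{"delta_pos":{"type":"array","items":{"type":"number"}},"turn":{"type":"number"},"claw":{"type":"number"}}}}},"required":["moves"]}

```bash
mkdir -p pics; cat > h.py <<'E'
import numpy as np, cv2
from station import monitor, cams, ticket
def cap(n,save=None):
    c=cams.capture(n); 
    if save: cv2.imwrite('pics/'+save,c['color'][:,:,::-1])
    return c
def foc(c): return c['color'].shape[0]/2/np.tan(np.radians(c['vertical_fov'])/2)
def ray(c,u,v):
    d=np.array([(u-c['cx'])/foc(c),(v-c['cy'])/foc(c),1]); E=np.array(c['extrinsics']); return E[:3,3],E[:3,:3]@d
def onz(c,u,v,z):
    o,d=ray(c,u,v); return o+d*(z-o[2])/d[2]
def pt(c,u,v):
    o,d=ray(c,u,v); return o+d*c['range_z'][int(v),int(u)]
def proj(c,p):
    E=np.array(c['extrinsics']); q=E[:3,:3].T@(np.array(p)-E[:3,3]); return q[:2]/q[2]*foc(c)+[c['cx'],c['cy']]
E
python3 - <<'E'
from h import *
a=cap('scene','s0.png');b=cap('side','d0.png')
for c in(a,b): print(c['vertical_fov'],c['cx'],c['cy'],np.round(c['extrinsics'],3).tolist())
s=monitor.sense();print(s['time_s'],s['tcp_pos'],s['ee_rot'],s['wrist_force'],s['gripper_width'])
E
```

```text
46.07521138617507 320.87599792888756 201.60370677302015 [[0.919, -0.162, 0.36, 0.179], [-0.394, -0.431, 0.812, -1.065], [0.024, -0.888, -0.46, 0.612], [0.0, 0.0, 0.0, 1.0]]
45.71637119846254 312.20345692185293 199.25197724732482 [[0.973, 0.152, -0.174, 0.836], [0.231, -0.612, 0.756, -1.109], [0.009, -0.776, -0.631, 0.922], [0.0, 0.0, 0.0, 1.0]]
0.1 [6.24460741e-01 9.26978767e-06 2.21590492e-01] [[-1.98169724e-04 -9.99998109e-01 -1.93462220e-03]
 [-9.99999977e-01  1.98330540e-04 -8.29339171e-05]
 [ 8.33174549e-05  1.93460572e-03 -9.99998125e-01]] [ 0.53225959 -0.07743591  0.00115986] 1.000656887804804
```

View pics/s0.png

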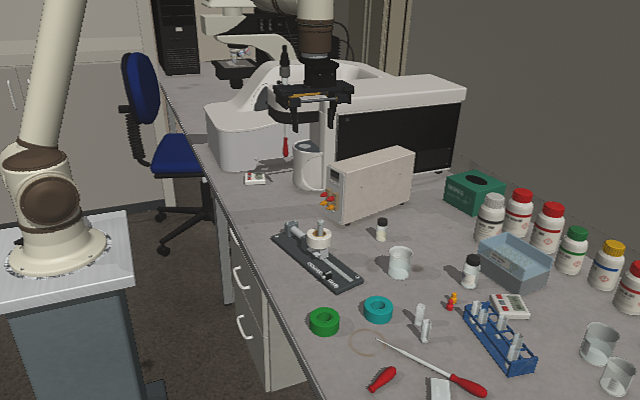

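View pics/d0.png

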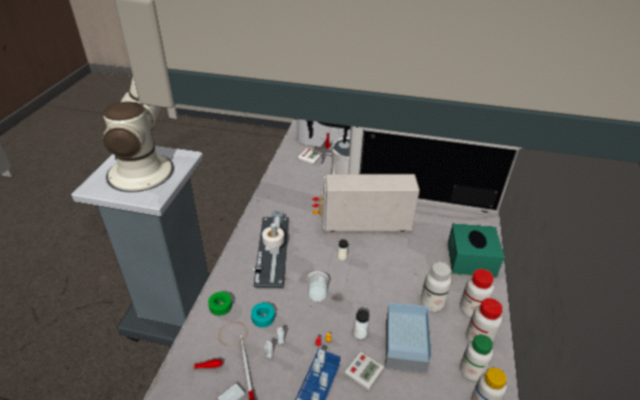

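Scene view: the beige tape is on the gauge's post at (319,238). The look-alikes are the green roll (324,321) and the turquoise one (378,309), so I choose the beige one. The beaker is at (400,262), the vial at (382,230) and the timer at (255,179). Next is a close crop to check the choice.

```bash
python3 - <<'E'
from h import *
a=cap('scene')
im=a['color'][205:305,260:420,::-1]
cv2.imwrite('pics/crop.png',cv2.resize(im,None,fx=5,fy=5,interpolation=cv2.INTER_CUBIC))
for n,u,v in[('tape',319,243),('posttop',320,222),('beaker',400,262),('vial',382,230),('timer',255,178),('box',345,200)]:print(n,pt(a,u,v).round(3))
E
```

```text
tape [ 0.525 -0.281  0.068]
posttop [ 0.535 -0.26   0.107]
beaker [ 0.667 -0.383  0.049]
vial [ 0.71  -0.234  0.035]
timer [0.519 0.197 0.017]
box [ 0.655 -0.14   0.08 ]
```

View pics/crop.png

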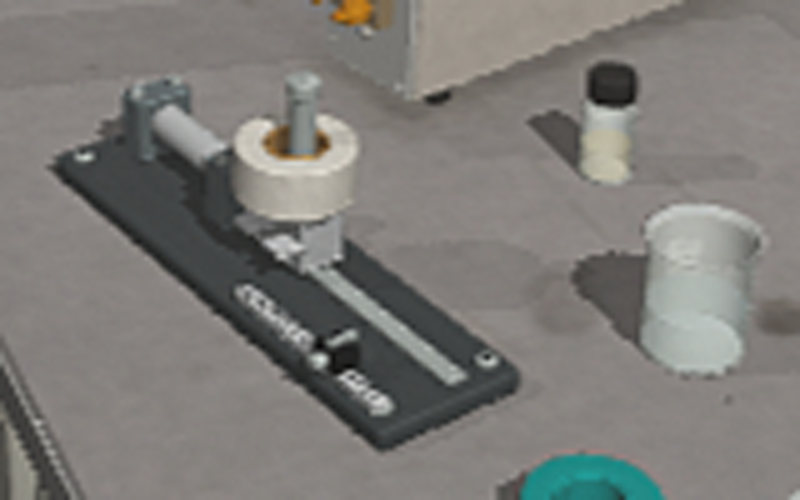

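The crop confirms it: the beige tape is round the post (crop 300,170), the pointer rider is at (340,350), and the near front corner of the base is at (380,445).

```bash
python3 - <<'E'
from h import *
a=cap('scene')
f=lambda x,y:(260+x/5,205+y/5)
for n,x,y in[('L',58,165),('F',380,442),('R',520,378),('boltL',85,155),('boltR',486,358)]:
    print(n,onz(a,*f(x,y),.012).round(4))
print('rider tip',onz(a,*f(350,332),.034).round(4),'rod end', onz(a,*f(457,377),.014).round(4))
print('post top',onz(a,*f(303,78),.106).round(4))
print('box corner bottom',onz(a,*f(410,95),0).round(3))
# occupancy tall things in region
v,u=np.mgrid[0:400,0:640]; z=a['range_z']; E=np.array(a['extrinsics'])
P=np.stack([(u-a['cx'])/foc(a)*z,(v-a['cy'])/foc(a)*z,z],-1)@E[:3,:3].T+E[:3,3]
m=(z>0)
for x0 in np.arange(.3,.85,.05):
    print('%.2f'%x0,*['%4d'%(1000*P[...,2][k].max()) if (k:=m&(abs(P[...,0]-x0)<.025)&(abs(P[...,1]-y0)<.025)).any() else '   .' for y0 in np.arange(.25,-.56,-.05)])
E
```

```text
L [ 0.4628 -0.139   0.012 ]
F [ 0.5186 -0.3866  0.012 ]
R [ 0.5914 -0.3696  0.012 ]
boltL [ 0.4778 -0.1349  0.012 ]
boltR [ 0.5845 -0.3519  0.012 ]
rider tip [ 0.5249 -0.3413  0.034 ] rod end [ 0.5657 -0.3617  0.014 ]
post top [ 0.5392 -0.254   0.106 ]
box corner bottom [ 0.66 -0.12  0.  ]
0.30 -752 -750 -750 -751    .    .    .    .    .    .    .    .    .    .    .    .    .
0.35 -751 -749 -751 -750    .    .    .    .    .    .    .    .    .    .    .    .    .
0.40    4    3    4    4    3    4    2    4    3    4    3    3    4    4    3    3    3
0.45    4    4    3    3    3    3    4    4   17   11    3    4    4    3   27   28    3
0.50   19   21  518  518    3    4    3   40   48   45   78   76   32   14   27   25    3
0.55   19  507  515  521  525  525  336    4   43   39  108   77   30   14   28   28    8
0.60    4  292  409  497  525  529  530   94   91    3    3   14   17    3   28   45   47
0.65  291  292  178  288  310  528  530  157  157    4    4    5   60   61    3   47    4
0.70  290  291  194  286  336  336  336  158  157   58   58    4   60   60    3   23   52
0.75    .    .    .    .  285    .  157  157  125    4   20    5    4    4    3   25   50
0.80  283  285  284  288  285    .  157  158    4    3    4    4    4    3   73   20   21
```

>>> drive_tool([
  {"delta_pos":[50,0,0]},
  {"delta_pos":[50,20,0]},
  {"delta_pos":[50,20,0]},
  {"delta_pos":[50,20,0]},
  {"delta_pos":[50,20,0]},
  {"delta_pos":[10,10,0]},
  {"delta_pos":[0,0,0]},
])

```text
invalid input
```

>>> drive_tool([
  {"delta_pos":[50,0,0],"turn":0,"claw":1},
  {"delta_pos":[50,20,0],"turn":0,"claw":1},
  {"delta_pos":[50,20,0],"turn":0,"claw":1},
  {"delta_pos":[50,20,0],"turn":0,"claw":1},
  {"delta_pos":[50,20,0],"turn":0,"claw":1},
  {"delta_pos":[5,5,0],"turn":0,"claw":1},
  {"delta_pos":[0,0,0],"turn":0,"claw":1},
])

```text
time_s: 1.08
tcp_pos: [0.5397, -0.2551, 0.2224]
ee_rot: [[-0.001, -1.0, -0.0], [-1.0, 0.001, 0.0], [-0.0, 0.0, -1.0]]
wrist_force: [0.8, -0.9, -0.6]
gripper_width: 1.002
gripper_force: 0.0
```

```bash
python3 - <<'E'
from h import *
w=cap('wrist','w1.png')
print(np.round(w['extrinsics'],3).tolist(),monitor.sense()['tcp_pos'],monitor.sense()['time_s'])
E
```

```text
[[-1.0, 0.002, 0.001, 0.539], [0.002, 0.96, 0.28, -0.331], [-0.0, 0.28, -0.96, 0.384], [0.0, 0.0, 0.0, 1.0]] [ 0.54018598 -0.25440501  0.2224637 ] 1.125
```

View pics/w1.png

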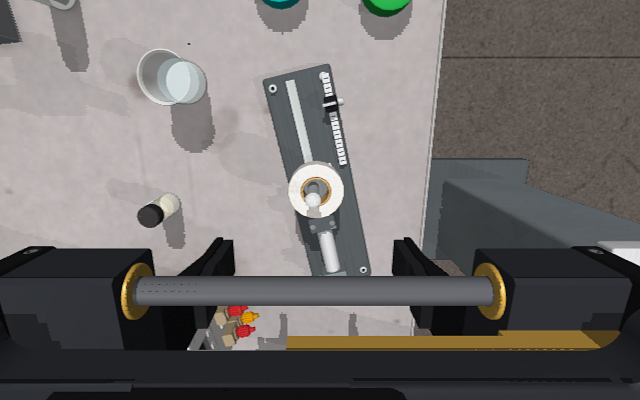

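The wrist view shows the tape ring at (316,190), the post head at (313,200), the rider at (333,102) and the beaker and vial off to the left. I'll measure from it and take an enlarged crop.

```bash
python3 - <<'E'
from h import *
w=cap('wrist')
im=w['color'][:,:,::-1]
cv2.imwrite('pics/w1c.png',cv2.resize(im[60:220,260:380],None,fx=3.7*1.35,fy=3.7,interpolation=cv2.INTER_CUBIC) if 0 else cv2.resize(im[60:180,240:390],None,fx=5,fy=5,interpolation=cv2.INTER_CUBIC))
print('tape',onz(w,316,189,.075).round(4),'post',onz(w,313,200,.106).round(4))
for u,v in[(263,80),(330,65),(370,275),(271,88),(363,268)]:print(onz(w,u,v,.012).round(4))
E
```

```text
tape [ 0.5368 -0.2564  0.075 ] post [ 0.5398 -0.2537  0.106 ]
[ 0.5939 -0.3625  0.012 ]
[ 0.5216 -0.3774  0.012 ]
[ 0.4666 -0.1275  0.012 ]
[ 0.5855 -0.3543  0.012 ]
[ 0.4761 -0.1375  0.012 ]
```

View pics/w1c.png

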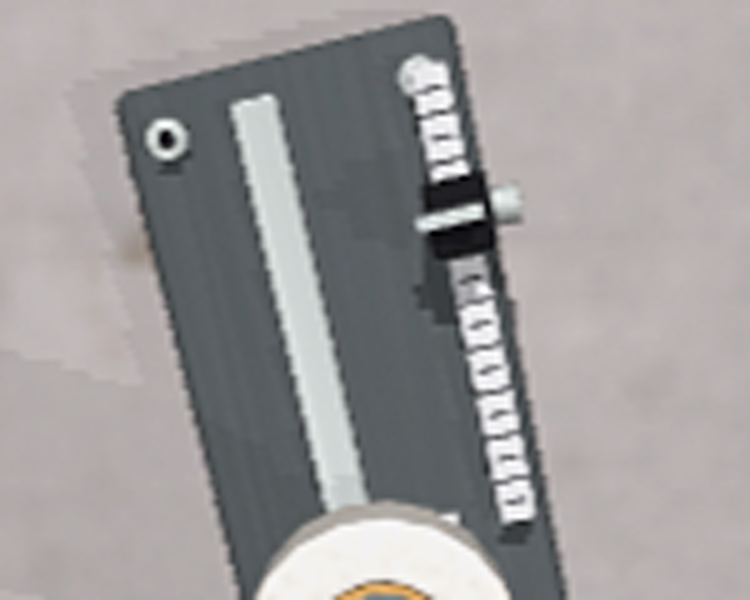

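>>> drive_tool([
  {"delta_pos":[1,2,40],"turn":0,"claw":1},
  {"delta_pos":[0,0,50],"turn":0,"claw":1},
  {"delta_pos":[0,0,45],"turn":0,"claw":1},
  {"delta_pos":[0,0,32],"turn":0,"claw":1},
  {"delta_pos":[0,0,0],"turn":0,"claw":1},
  {"delta_pos":[0,0,0],"turn":0,"claw":0.5},
  {"delta_pos":[0,0,0],"turn":0,"claw":0.5},
  {"delta_pos":[0,0,0],"turn":0,"claw":0.5},
  {"delta_pos":[0,0,0],"turn":0,"claw":0.5},
])

```text
time_s: 2.3
tcp_pos: [0.5383, -0.2561, 0.0564]
ee_rot: [[-0.0, -1.0, 0.001], [-1.0, 0.0, -0.0], [0.0, -0.001, -1.0]]
wrist_force: [-0.7, 0.4, 4.7]
gripper_width: 0.645
gripper_force: 30.0
```

>>> drive_tool([
  {"delta_pos":[0,0,-15],"turn":0,"claw":0.5},
  {"delta_pos":[0,0,-25],"turn":0,"claw":0.5},
  {"delta_pos":[0,0,-25],"turn":0,"claw":0.5},
  {"delta_pos":[0,0,-25],"turn":0,"claw":0.5},
  {"delta_pos":[0,0,0],"turn":0,"claw":0.5},
])

```text
time_s: 2.92
tcp_pos: [0.5395, -0.2565, 0.1487]
ee_rot: [[0.0, -1.0, 0.006], [-1.0, -0.0, -0.002], [0.002, -0.006, -1.0]]
wrist_force: [0.2, 0.2, -0.9]
gripper_width: 0.642
gripper_force: 30.0
```

```bash
python3 - <<'E'
from h import *
w=cap('wrist');s=cap('scene')
a=cv2.resize(s['color'][180:300,240:440,::-1],(800,480),interpolation=cv2.INTER_CUBIC)
cv2.imwrite('pics/l.png',a)
E
```

```text
(no output)
```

View pics/l.png

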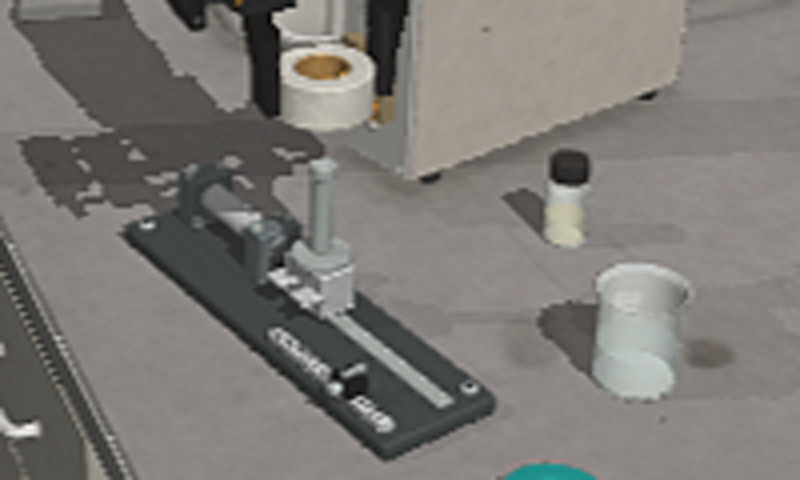

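The tape hangs level above the bare post (crop 320,160), well clear of it. Next I carry it to the open bench.

>>> drive_tool([
  {"delta_pos":[-30,20,0],"turn":0,"claw":0.5},
  {"delta_pos":[-50,20,0],"turn":0,"claw":0.5},
  {"delta_pos":[-50,20,0],"turn":0,"claw":0.5},
  {"delta_pos":[-50,15,0],"turn":0,"claw":0.5},
  {"delta_pos":[-50,0,0],"turn":0,"claw":0.5},
  {"delta_pos":[-25,0,30],"turn":0,"claw":0.5},
  {"delta_pos":[0,0,40],"turn":0,"claw":0.5},
  {"delta_pos":[0,0,40],"turn":0,"claw":0.5},
  {"delta_pos":[0,0,20],"turn":0,"claw":0.5},
  {"delta_pos":[0,0,0],"turn":0,"claw":0.5},
])

```text
time_s: 4.28
tcp_pos: [0.461, -0.0016, 0.0135]
ee_rot: [[-0.0, -1.0, -0.006], [-1.0, 0.0, -0.002], [0.002, 0.006, -1.0]]
wrist_force: [0.7, 0.8, -0.1]
gripper_width: 0.637
gripper_force: 30.0
```

>>> drive_tool([
  {"delta_pos":[0,0,3],"turn":0,"claw":0.5},
  {"delta_pos":[0,0,2],"turn":0,"claw":0.5},
  {"delta_pos":[0,0,0],"turn":0,"claw":0.5},
])

```text
time_s: 4.65
tcp_pos: [0.4633, -0.0009, 0.0111]
ee_rot: [[-0.0, -1.0, 0.001], [-1.0, 0.0, 0.0], [-0.0, -0.001, -1.0]]
wrist_force: [1.5, 0.4, -0.8]
gripper_width: 0.64
gripper_force: 30.0
```

>>> drive_tool([
  {"delta_pos":[0,0,2],"turn":0,"claw":0.5},
  {"delta_pos":[0,0,2],"turn":0,"claw":0.5},
  {"delta_pos":[0,0,0],"turn":0,"claw":0.5},
  {"delta_pos":[0,0,0],"turn":0,"claw":0.5},
])

```text
time_s: 5.15
tcp_pos: [0.463, -0.001, 0.0065]
ee_rot: [[-0.0, -1.0, -0.0], [-1.0, 0.0, -0.0], [0.0, 0.0, -1.0]]
wrist_force: [0.5, -0.4, -1.5]
gripper_width: 0.64
gripper_force: 30.0
```

>>> drive_tool([
  {"delta_pos":[0,0,0],"turn":0,"claw":1},
  {"delta_pos":[0,0,0],"turn":0,"claw":1},
  {"delta_pos":[0,0,0],"turn":0,"claw":1},
  {"delta_pos":[0,0,-20],"turn":0,"claw":1},
  {"delta_pos":[0,0,-50],"turn":0,"claw":1},
  {"delta_pos":[0,0,-50],"turn":0,"claw":1},
  {"delta_pos":[0,0,-60],"turn":0,"claw":1},
  {"delta_pos":[50,-15,0],"turn":0,"claw":1},
  {"delta_pos":[50,-15,0],"turn":0,"claw":1},
  {"delta_pos":[50,-15,0],"turn":0,"claw":1},
  {"delta_pos":[50,-15,0],"turn":0,"claw":1},
  {"delta_pos":[50,-15,0],"turn":0,"claw":1},
])

```text
time_s: 6.65
tcp_pos: [0.5381, -0.2526, 0.1864]
ee_rot: [[-0.0, -1.0, -0.0], [-1.0, 0.0, 0.0], [-0.0, 0.0, -1.0]]
wrist_force: [1.2, 1.4, 0.4]
gripper_width: 0.999
gripper_force: 0.0
```

>>> drive_tool([
  {"delta_pos":[0,0,0],"turn":0.18,"claw":1},
  {"delta_pos":[0,0,0],"turn":0.18,"claw":1},
  {"delta_pos":[0,0,0],"turn":0.18,"claw":1},
  {"delta_pos":[0,0,0],"turn":0.18,"claw":1},
  {"delta_pos":[0,0,0],"turn":0.18,"claw":1},
  {"delta_pos":[0,0,0],"turn":0.18,"claw":1},
  {"delta_pos":[0,0,0],"turn":0.18,"claw":1},
  {"delta_pos":[0,0,0],"turn":0.095,"claw":1},
  {"delta_pos":[0,0,0],"turn":0,"claw":1},
])

```text
time_s: 7.78
tcp_pos: [0.5378, -0.2509, 0.1863]
ee_rot: [[-0.977, -0.215, -0.0], [-0.215, 0.977, 0.0], [0.0, 0.0, -1.0]]
wrist_force: [1.0, 0.1, -0.2]
gripper_width: 1.004
gripper_force: 0.0
```

```bash
python3 - <<'E'
from h import *
w=cap('wrist','w2.png');s=cap('scene')
t=monitor.sense();print(t['tcp_pos'],t['ee_rot'].round(3) if hasattr(t['ee_rot'],'round') else t['ee_rot'],t['time_s'],t['joints'])
# tape on bench: beige/white pixels near 0.463,0
uv=proj(s,[.463,0,.025]);print('tape px',uv, pt(s,uv[0]-4,uv[1]+8).round(3))
print('post px',proj(w,[.5398,-.2537,.106]))
im=cv2.resize(w['color'][:,:,::-1],None,fx=1.25,fy=1.25);cv2.imwrite('pics/w2.png',im)
k=s['color'][:,:,::-1][int(uv[1])-40:int(uv[1])+40,int(uv[0])-60:int(uv[0])+60]
cv2.imwrite('pics/w2.png',np.vstack([w['color'][:,:,::-1],cv2.copyMakeBorder(cv2.resize(k,(300,200)),0,0,0,340,0)]))
E
```

```text
[ 0.53787501 -0.25094732  0.18644207] [[-0.976 -0.216 -0.   ]
 [-0.216  0.976  0.   ]
 [ 0.     0.    -1.   ]] 7.875 [-9.39393651e+00  2.05716421e+01 -7.20482697e+00 -2.28699458e-03
 -6.22358393e+01 -6.81541890e+01]
tape px [255.20525572 207.66212984] [ 0.445 -0.023  0.017]
post px [308.38115711 214.19877597]
```

View pics/w2.png

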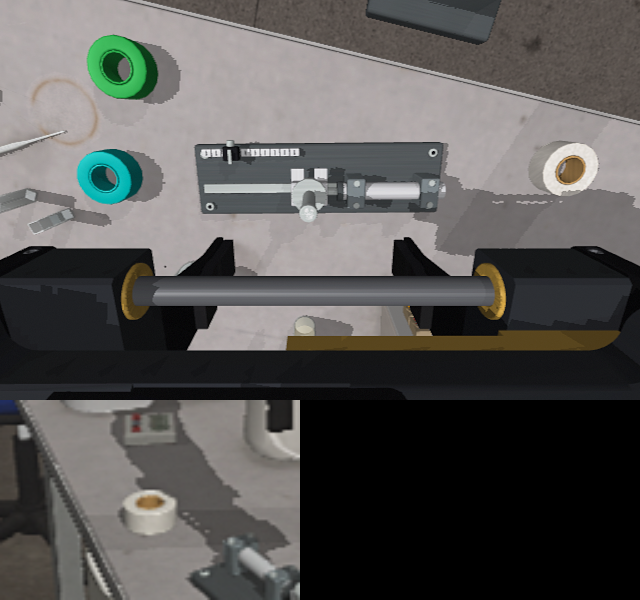

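The wrist view, now aligned with the stand, shows the tape flat on the bench at (565,168), the post head at (308,213), the notch at (309,172) and the pointer at (231,152). Next I descend and grip the post.

>>> drive_tool([
  {"delta_pos":[-1,-3,40],"turn":0,"claw":0.6},
  {"delta_pos":[0,0,40],"turn":0,"claw":0.6},
  {"delta_pos":[0,0,30],"turn":0,"claw":0.6},
  {"delta_pos":[0,0,11],"turn":0,"claw":0.6},
  {"delta_pos":[0,0,0],"turn":0,"claw":0.05},
  {"delta_pos":[0,0,0],"turn":0,"claw":0.05},
  {"delta_pos":[0,0,0],"turn":0,"claw":0.05},
  {"delta_pos":[0,0,0],"turn":0,"claw":0.05},
  {"delta_pos":[0,0,0],"turn":0,"claw":0.05},
])

```text
time_s: 9.0
tcp_pos: [0.5401, -0.2545, 0.0662]
ee_rot: [[-0.977, -0.215, 0.001], [-0.215, 0.977, -0.001], [-0.001, -0.002, -1.0]]
wrist_force: [0.4, -3.4, 1.4]
gripper_width: 0.147
gripper_force: 30.0
```

```bash
cat > m.py <<'E'
from h import *
import sys
w=cap('wrist'); t=monitor.sense(); print(t['tcp_pos'],t['time_s'],t['wrist_force'],t['gripper_width'])
cv2.imwrite('pics/'+sys.argv[1],cv2.resize(w['color'][120:270,160:360,::-1],None,fx=4,fy=4,interpolation=cv2.INTER_CUBIC)); np.save('E.npy',w['extrinsics'])
E
python3 m.py g.png
```

```text
[ 0.5401138  -0.25451771  0.06624932] 9.05 [ 0.09254008 -3.33659029  0.71134444] 0.1465528435526791
```

View pics/g.png

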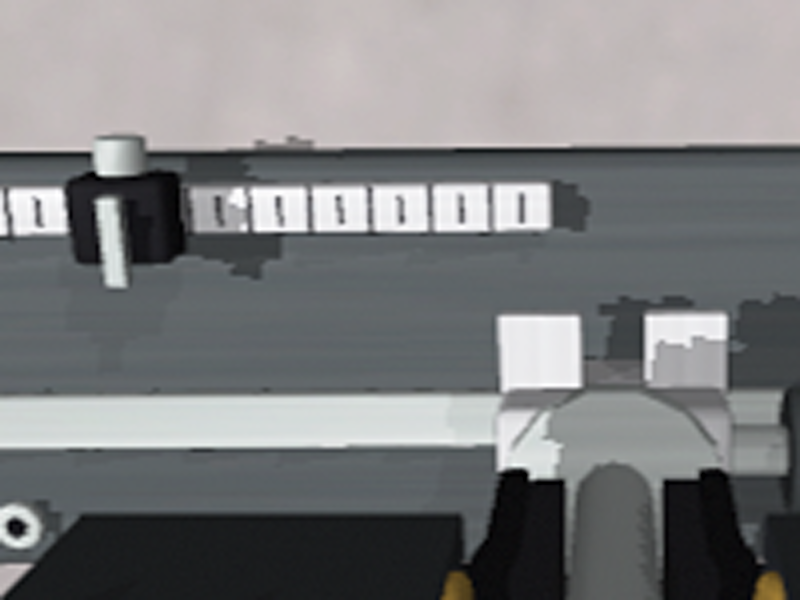

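The grip holds the post. The notch edges are at crop x 580 and 645 (y about 316), and the pointer tip is at (117,287). I'll compute the pull from these.

```bash
cat > d.py <<'E'
from h import *
import sys
x1,y1,x2,y2=map(float,sys.argv[1:5]); c=cap('wrist'); g=lambda x,y:onz(c,160+(x+.5)/4-.5,120+(y+.5)/4-.5,.034)
e=np.array([.215,-.977,0]); n,p=g(x1,y1),g(x2,y2)
print(n.round(4),p.round(4),'pull mm',1e3*(p-n)@e, 'across',1e3*(p-n)@[.977,.215,0])
E
python3 d.py 612.5 316 117 287
```

```text
[ 0.5163 -0.2595  0.034 ] [ 0.5281 -0.3355  0.034 ] pull mm 76.78899281419224 across -4.78292330442291
```

>>> drive_tool([
  {"delta_pos":[0,-5,0],"turn":0,"claw":0.05},
  {"delta_pos":[0,-10,0],"turn":0,"claw":0.05},
  {"delta_pos":[0,-15,0],"turn":0,"claw":0.05},
  {"delta_pos":[0,-15,0],"turn":0,"claw":0.05},
  {"delta_pos":[0,-15,0],"turn":0,"claw":0.05},
  {"delta_pos":[0,-10,0],"turn":0,"claw":0.05},
  {"delta_pos":[0,-5,0],"turn":0,"claw":0.05},
  {"delta_pos":[0,0,0],"turn":0,"claw":0.05},
  {"delta_pos":[0,0,0],"turn":0,"claw":0.05},
])

```text
time_s: 10.22
tcp_pos: [0.556, -0.3247, 0.0661]
ee_rot: [[-0.977, -0.214, -0.0], [-0.214, 0.977, 0.003], [-0.001, 0.003, -1.0]]
wrist_force: [0.2, 8.9, 7.0]
gripper_width: 0.142
gripper_force: 30.0
```

```bash
sed -i 's/160:360/220:420/' m.py; sed -i 's/g=lambda x,y:onz(c,160/g=lambda x,y:onz(c,220/' d.py; python3 m.py p.png
```

```text
[ 0.5560472  -0.32466987  0.06618448] 10.275 [0.09949572 9.1799383  6.9171762 ] 0.1503366133596519
```

View pics/p.png

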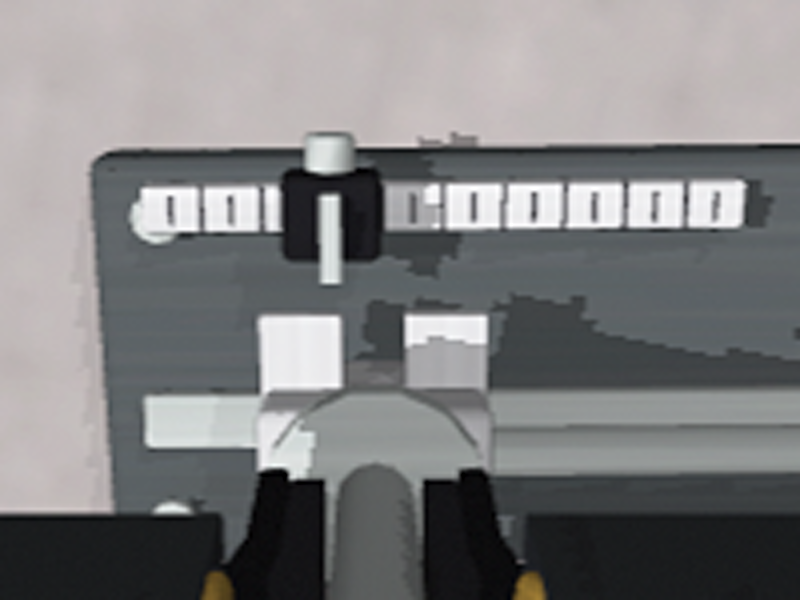

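Now the notch middle is at crop (373,316), with edges at 342 and 404. The tip is at (331,284), so it is still short. I'll measure the remainder.

```bash
python3 d.py 373.3 316 330.5 284;  cat >> h.py <<'E'
def auto():
    # notch edges and tip by bright runs, subpixel-ish, in the wrist view (upscaled x4 around the notch)
    c=cap('wrist'); g=cv2.resize(cv2.cvtColor(c['color'],cv2.COLOR_RGB2GRAY)[120:270,220:420],None,fx=4,fy=4,interpolation=cv2.INTER_CUBIC)
    return c,g
E
python3 - <<'E'
from h import *
c,g=auto()
b=(g[324:332].mean(0)>190); e=np.flatnonzero(np.diff(b.astype(int)));print(e)
b=(g[266:278].mean(0)>125); e=np.flatnonzero(np.diff(b.astype(int)));print(e)
E
```

```text
[ 0.5321 -0.3294  0.034 ] [ 0.5285 -0.337   0.034 ] pull mm 6.6185518033797734 across -5.1512721348807675
[ 32  51 259 339 405 486]
[ 96 318 341]
```

>>> drive_tool([
  {"delta_pos":[0,-4,0],"turn":0,"claw":0.05},
  {"delta_pos":[0,-2.5,0],"turn":0,"claw":0.05},
  {"delta_pos":[0,0,0],"turn":0,"claw":0.05},
  {"delta_pos":[0,0,0],"turn":0,"claw":0.05},
  {"delta_pos":[0,0,0],"turn":0,"claw":0.05},
])

```text
time_s: 11.0
tcp_pos: [0.5574, -0.3307, 0.0662]
ee_rot: [[-0.977, -0.215, -0.0], [-0.215, 0.977, 0.003], [-0.001, 0.003, -1.0]]
wrist_force: [-0.6, 9.9, 6.6]
gripper_width: 0.152
gripper_force: 30.0
```

```bash
python3 m.py q.png; python3 - <<'E'
from h import *
c,g=auto()
b=(g[324:332].mean(0)>190); e=np.flatnonzero(np.diff(b.astype(int)));print(e)
b=(g[266:278].mean(0)>125); e=np.flatnonzero(np.diff(b.astype(int)));print(e)
E
```

```text
[ 0.55741563 -0.33072521  0.06617149] 11.05 [-0.97072454 10.02312026  7.56214333] 0.14790351984365074
[  7  70  83 259 339 405 486]
[131 357 380]
```

View pics/q.png

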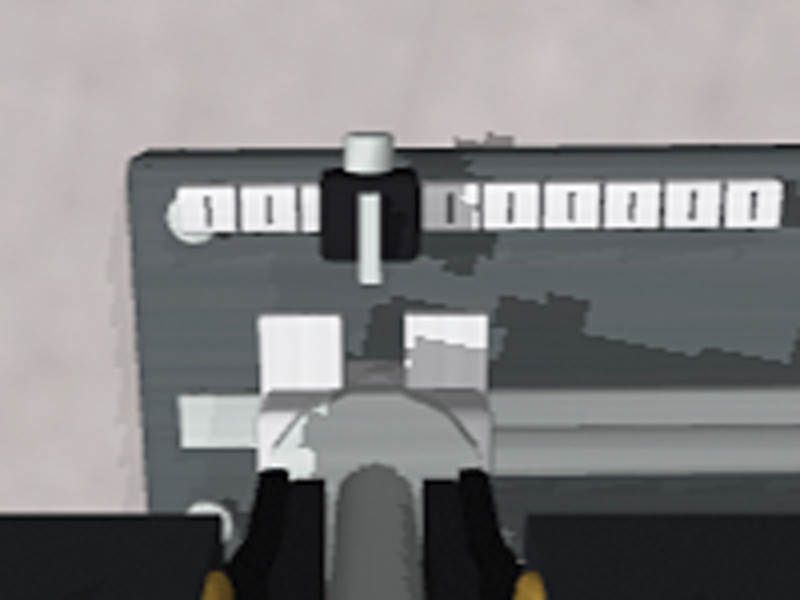

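```bash
python3 d.py 372.5 318 369 284
```

```text
[ 0.5338 -0.3355  0.034 ] [ 0.5286 -0.3372  0.034 ] pull mm 0.5333454884735472 across -5.459004966444383
```

>>> drive_tool([
  {"delta_pos":[0,-0.6,0],"turn":0,"claw":0.05},
  {"delta_pos":[0,0,0],"turn":0,"claw":0.05},
  {"delta_pos":[0,0,0],"turn":0,"claw":0.05},
  {"delta_pos":[0,0,0],"turn":0,"claw":0.05},
])

```text
time_s: 11.65
tcp_pos: [0.5575, -0.3311, 0.0661]
ee_rot: [[-0.977, -0.215, -0.0], [-0.215, 0.977, 0.003], [-0.0, 0.003, -1.0]]
wrist_force: [-0.1, 10.4, 6.7]
gripper_width: 0.146
gripper_force: 30.0
```

```bash
python3 - <<'E'
from h import *
for i in range(2):
    c,g=auto()
    b=(g[324:332].mean(0)>190); e=np.flatnonzero(np.diff(b.astype(int)));print(e)
    b=(g[266:278].mean(0)>125); e=np.flatnonzero(np.diff(b.astype(int)));print(e)
t=monitor.sense();print(t['tcp_pos'],t['wrist_force'],t['time_s'])
E
python3 d.py 372.5 318 372.5 284
```

```text
[  7  71  86 103 105 259 339 405 486]
[134 360 383]
[  8  70  87 259 339 405 486]
[134 360 383]
[ 0.55750461 -0.33109935  0.06617167] [-0.17466425 10.83822253  6.86174566] 11.75
[ 0.5339 -0.3359  0.034 ] [ 0.5286 -0.3371  0.034 ] pull mm -0.00826619159337302 across -5.457497364467002
```

```bash
python3 -c "
from h import *
print(ticket.finish_job())"
```

```text
the job is handed in; nothing more can be done
None
```

The tape lies flat on the open bench clear of the gauge, and the job was handed in at about 12 s with the arm still holding the draw rod, its notch within about 0.2 mm of the pointer tip by the wrist camera; I did not re-check the beaker, vial or timer at the end, but the arm met nothing near them.

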